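# Put the paint jar away and shut the jar case

### The arm

A 6-joint arm with a two-finger parallel gripper is mounted at the origin on the work surface. World frame = base frame: x ahead of the robot, y to its left, z up, the work surface at z = 0. Lengths are in m, angles in rad, forces in N, time in s.
With the tool pointing down it reaches from about 0.35 to 0.975 m from the base axis. Payload 4.9 kg.
Tool frame: the origin (TCP) lies between the finger pads; the fingertips stand 22 mm ahead of it and the grasp point (between the pads) lies 3 mm ahead of it; z points along the fingers, y is the line along which they close (so a half turn about z gives the same grasp; the last joint's range is limited). The gripper opens to 85 mm and grips with 20 to 120 N. Pads are 22 mm wide; open, the fingers measure 114 mm over their backs; the gripper's body (76 mm by 85 mm) begins 54 mm behind the grasp point. The pads swing forward as they close: fully open they stand 13 mm farther back than shut.
Start: joints at [-1.321, 0.053, 1.613, -0, 1.476, -0.119], TCP at [0.225, -0.583, 0.214] pointing down, gripper open.
Joint ranges: [-3.01, 3.01], [-1.01, 2.22], [0.06, 2.58], [-1.02, 4.17], [0.09, 2.62], [-3.14, 3.14]. Speed limits (rad/s): [2.57, 2.57, 3.14, 3.14, 3.14, 3.14].

### API

Orientations are given as a unit quaternion [w, x, y, z].
In Python, from plant import state, grab_frame, get_calibration, job_done, recognise, regions_of gives the robot as it stands.
- The arm moves only by the tool apply_moves, never from a script. Its argument "targets" is a list of rows, each an object with "translation": the shift along the tool's x, y, z normalised to -1 to 1, where 1 is 100 mm, a list of three; "twist": the turn about the tool's z normalised to -1 to 1, where 1 is 0.1 rad; "hand": the opening, from 0 (shut) to 1 (fully open). A call has 1 to 8 rows; each row shifts and turns the commanded pose from where the row before left it, along the tool's axes as they then stand; what a row does not reach is not made up. A row lasts 1/10 s, in which the tool goes at most 50 mm and 8.59 degrees, less where a joint would pass 70% of its speed; a pose out of reach is approached as far as the arm can. A call with a number of a shift or a turn outside -1 to 1 is refused whole. A call with a gripper value outside its range is refused whole. The fingers move at their own pace and stop on an object; the grip force is fixed at half the most. Time passes only in rows, so rows that do not move let the fingers close. It gives the time, the measured TCP pose, the force, the opening and the grip force at its end, in the units of the state.
- state(): the state, without advancing time (a new reading comes with each control period).
- grab_frame(name): name is "scene" or "top"; returns the picture (420x560x3 uint8, red, green, blue); there is no depth.
- get_calibration(name): a dict with "camera_matrix" (3x3 intrinsics, pixels), "pose" (4x4, takes a point from camera to world coordinates). Camera axes: x right, y up, looking along -z (the intrinsics and any distortion apply to the point x, -y, -z); pixel columns grow to the right and rows downward; lengths in m; the calibration is good to about 2 mm. A picture is of the moment at which its call begins. get_calibration takes no time and is no camera call.
- job_done(): hands the job in; it is judged then, once.
Trained networks look in the newest picture that a camera, given by its name, has taken for a name from the list of things; names that differ only in an ending like _2 or _b are one class to them, and where a whole thing is asked for, a point or a joint stands for the part that bears it (a point fixed in the world has none). Each returns a list of dicts, best first, with "score" (0 to 1); they miss things now and then, are a little off and sometimes report something else, mostly with a low value. They report only what shows in the picture. A call takes as long as a camera call. They do not tell look-alikes from the thing itself.
- recognise(camera, query): "point" ([x, y, z] in m, in world coordinates, good to about 4 mm: the middle of the surface that is visible of it).
- regions_of(camera, query): "pixels" (420x560 bool, what is visible of it).
The state is a dict: "time": time; "joint_pos": joint angles; "joint_vel": joint speeds; "joint_efforts": joint torques, N m; "tool_pos": TCP position; "tool_rot": TCP orientation; "contact_force": force on the tool from outside, world axes, zero at the start; "ft_torque": the same for the moment, N m; "gripper_width": opening from 0.0 (shut) to 1.0 (fully open); "grasp_force": force on a finger pad.
Only numpy, scipy, OpenCV 4.12 (cv2) and the standard library are available. Lean on these libraries where they do the work, as an engineer would, in place of code of your own. Each camera call takes 0.05 s, during which the arm holds its last target. There are 200 camera calls.

### The job

Put the loose screw-top paint jar back upright, fully home, into the empty hole of the open wooden jar case and let go of it; the block with the hole sits loosely, so feel for the hole. Then push the case's lid over past upright from behind, so that it swings shut under its own weight, out of your hand. The lid comes to rest slightly ajar on its sprung catch: press its front edge down gently, just hard enough for the catch to snap, so that it stays flush when you let go. Do not force the lid or the jar, and leave the other things on the table where they are.

Things in the scene. Friction and masses are not known exactly. Their poses are not given: they have to be found in the camera images.
- case: Open plywood case, fixed, 260 mm long (its x), 150 mm wide (its y), 85 mm high, walls and floor 6 mm. Origin: centre of its underside, z up. The lid is hinged along its +y long side. Inside, wood fills the bottom up to z = 30 mm. Four jars like the loose one are fixed in the +x half (at x = 30 and 90, y = +-30 mm, tops at z = 72 mm); the -x half holds the carrier with the one empty hole.
- bay_mid (a point): Middle of the carrier's bay, on the level of the carrier's top, 30 mm above the table, at x = -60, y = 0 in the case's frame; axes as case. The carrier is a loose but stiff-sliding block, 90 mm long; the centre of its round hole lies anywhere up to 14 mm either way along the case's x from this point (y within 1 mm), and this is not measured: feel for it. The hole is 45 mm wide, 24 mm deep, sharp-edged.
- jar: The loose jar, 42 mm in diameter, 66 mm tall, with a white screw cap (39 mm wide, the top 16 mm); 0.1 to 0.2 kg; the smallest upright thing on the table. Its foot has a 2 mm chamfer. Origin: centre of its underside, z up. Seated in the hole its top is 13 mm below the case's rim; standing on the carrier it would stop the lid.
- lid (a joint): Lid angle: 0 closed flush, 1.57 upright, 2.0 leaning back on its stop. Starts leaning back, past upright. The hinge is damped with slight friction: 1 to 3 N at the free edge moves it; from about 1.3 rad down it falls by itself, in 1 to 3 s, and comes to rest slightly ajar, at about 0.05 rad, on its sprung catch.
- lid_hinge (a point): Middle of the hinge axis, which runs along the case's x, at y = +79, z = 85 mm in the case's frame. Axes turn with the lid. The lid is a plywood board, 264 mm along the hinge, 8 mm thick, reaching 175 mm from the axis to its free edge; closed it lies from z = 85 to 93 mm towards the case's -y. Open, its upper face is the back, on the case's +y side.
- lid_press (a point): Point on the lid's upper (outer) face, mid-length, 162 mm from the hinge axis, 13 mm in from the free front edge: press here to shut the catch. Axes turn with the lid; z is that face's outward normal. A steel strap 36 mm wide with the strike bar hangs 26 mm below the front edge here.
- catch (a point): The sprung roller of the catch, outside the middle of the case's -y wall, 66 mm above the table, standing out 14 mm. Pressed at lid_press, it resists with up to about 12 N over some 8 mm, easing again, and snaps only in the last 1 mm above flush; then the lid is on a hard stop. The thin lid bears at most 22 N; nearer the hinge the catch needs more. If not snapped, the lid springs back up.
- cup: Bystander: clear plastic cup, 74 mm wide, 92 mm tall. Origin: centre of its underside.
- tin: Bystander: can, 62 mm wide, 85 mm tall. Origin: centre of its underside.
- bottle: Bystander: white bottle, 68 mm wide, 190 mm tall, to the left of the case. Origin: centre of its underside.
- bowl: Bystander: white bowl, 120 mm wide, 50 mm tall, at the right. Origin: centre of its underside.
- mug: Bystander: white mug, 80 mm wide, 90 mm tall, at the left. Origin: centre of its underside.
- spoon: Bystander: spoon lying near the robot, to its left. Origin: middle of its underside.
There are look-alikes about, which are no part of the job. Leave any purple look-alike of the jar alone.

How it is judged:
On the way, in this order (a step that is already met when the one before it is completed fails the run):
1. the jar stands fully down in the empty hole, let go, the lid still open (x of jar in the frame of case between -0.08 and -0.04 m and y of jar in the frame of case between -0.006 and 0.006 m and z of jar in the frame of case below 0.011 m and angle between jar's own z axis and vertical below 0.08 rad and contact force between each of the fingers, the arm and jar below 0.1 N and value of joint lid above 1.45 rad), for 0.2 s.
2. the lid, pushed past upright, swings down by its own weight with the robot not touching it (value of joint lid between 0.15 and 1.25 rad and contact force between each of the fingers, the arm and lid below 0.1 N), for 0.1 s.
3. the lid is pressed down until the catch snaps and it is flush (value of joint lid below 0.015 rad), for 0.2 s.
At the end, for the whole second after the job is handed in: The jar stands upright at rest in the hole (case frame: x -80 to -40 mm, y within 6 mm of 0, underside within 5 mm of the hole's floor, tilt under 0.08 rad); the lid is shut on its catch, angle below 0.015 rad (under 3 mm at the front edge), the robot off it (x of jar in the frame of case between -0.08 and -0.04 m and y of jar in the frame of case between -0.006 and 0.006 m and z of jar in the frame of case below 0.011 m and angle between jar's own z axis and vertical below 0.08 rad and value of joint lid below 0.015 rad and linear speed of jar below 0.02 m/s and contact force between each of the fingers, the arm and lid below 0.1 N); the robot touches nothing.
It fails at once if the robot pushes or presses on the lid with more than 22 N (contact force between any of the fingers, the arm and lid above 22 N).
It fails at once if the jar is forced against the case with more than 30 N (contact force between jar and case above 30 N).
It fails at once if a bystander is shifted by more than 30 mm (distance of any of cup, tin, bottle, bowl, mug, spoon from where it was at the start of the episode above 0.03 m).
It also fails if it takes over 72 s, if anything falls off the work surface, if the arm or the gripper's body presses on something with over 40 N, if the wrist force passes 120 N, or if a joint passes its speed limit or range.

## Working session

There is one attempt and no reset: what is moved stays moved. The work goes in short steps, Python scripts to look and compute and a tool call to move; the robot and the scene stay as the last step left them, time stands still between calls to the robot, and variables do not carry over. Pictures are saved under pics/ and viewed, at most 10 in all, crops included, and the job is handed in when it is done.

Besides the shell and the picture viewer there is one more tool, called by a JSON object that holds its "op" and its "data". apply_moves: Moves the arm, as the interface text tells. Its arguments: {"type":"object","properties":{"targets":{"type":"array"}},"required":["targets"]}

```bash
mkdir -p pics; ls; python3 - <<'E'
from plant import *
import cv2,numpy as np
for c in("scene","top"):
    f=grab_frame(c); cv2.imwrite(f"pics/{c}0.png",f[:,:,::-1])
    k=get_calibration(c); print(c,np.round(k["camera_matrix"],1).tolist(),np.round(k["pose"],3).tolist(),[x for x in k])
    for q in("jar","case","lid","lid_press","catch","cup","tin","bottle"):
        print(q,[(np.round(d["point"],3).tolist(),round(d["score"],2)) for d in recognise(c,q)])
print(state())
E
```

```text
pics
scene [[381.1, 0.0, 279.5], [0.0, 381.1, 213.5], [0.0, 0.0, 1.0]] [[0.509, -0.749, 0.424, 0.837], [0.861, 0.45, -0.238, -0.192], [-0.013, 0.486, 0.874, 0.848], [0.0, 0.0, 0.0, 1.0]] ['camera_matrix', 'pose']
jar [([0.372, -0.174, 0.054], 0.93), ([0.475, -0.094, 0.07], 0.87), ([0.462, -0.188, 0.063], 0.7), ([0.623, -0.22, 0.082], 0.41)]
case [([0.629, 0.189, 0.087], 0.98)]
lid [([0.636, 0.228, 0.178], 0.56)]
lid_press [([0.633, 0.234, 0.18], 0.74)]
catch [([0.463, -0.188, 0.061], 0.58)]
cup [([0.471, -0.328, 0.054], 0.55)]
tin [([0.623, -0.226, 0.08], 0.72)]
bottle [([0.574, 0.391, 0.135], 0.95)]
top [[510.1, 0.0, 273.3], [0.0, 510.1, 204.5], [0.0, 0.0, 1.0]] [[0.012, 0.994, -0.109, 0.31], [-1.0, 0.012, -0.001, 0.01], [0.0, 0.109, 0.994, 1.464], [0.0, 0.0, 0.0, 1.0]] ['camera_matrix', 'pose']
jar [([0.45, -0.178, 0.068], 0.72), ([0.355, -0.173, 0.064], 0.72), ([0.458, -0.094, 0.064], 0.67)]
case [([0.608, 0.177, 0.087], 0.65)]
lid [([0.616, 0.234, 0.175], 0.96)]
lid_press [([0.618, 0.232, 0.18], 0.91)]
catch [([0.605, 0.179, 0.087], 0.95)]
cup [([0.493, -0.34, 0.046], 0.67)]
tin [([0.603, -0.218, 0.084], 0.82)]
bottle [([0.55, 0.381, 0.123], 0.72)]
{'time': 0.9, 'joint_pos': array([-1.32099198e+00,  5.26592724e-02,  1.61289691e+00, -3.06428167e-05,
        1.47602411e+00, -1.18973002e-01]), 'joint_vel': array([ 1.65833330e-05,  1.83648038e-04, -2.02117663e-04, -7.95903691e-04,
        7.47414631e-04,  2.89087306e-04]), 'joint_efforts': array([ 1.10721438e-03, -3.93683410e+01, -3.70467639e+01, -5.67307916e-05,
        4.35916290e-04, -3.19493488e-06]), 'tool_pos': array([ 0.22529849, -0.58295341,  0.2137307 ]), 'tool_rot': array([ 7.16600120e-06,  9.83048252e-01,  1.83347031e-01, -1.48159164e-05]), 'contact_force': array([-0.74832358, -0.45197957, -0.74179008]), 'ft_torque': array([ 0.00766959,  0.04339486, -0.01621055]), 'grasp_force': 0.0, 'gripper_width': 1.0011703237773872}
```

View pics/scene0.png

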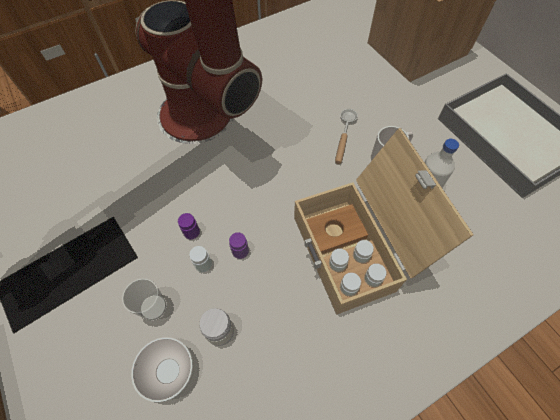

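View pics/top0.png

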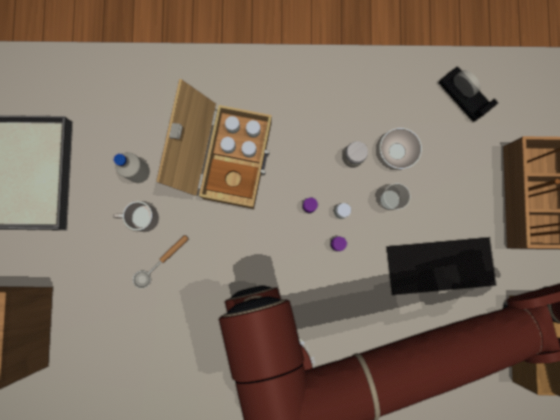

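```bash
cat > h.py <<'E'
import numpy as np
from plant import *
def cam(c):
    k=get_calibration(c); return np.array(k["camera_matrix"]),np.array(k["pose"])
def ray(c,u,v):
    K,P=cam(c); d=np.array([(u-K[0,2])/K[0,0],-(v-K[1,2])/K[1,1],-1]); return P[:3,3],P[:3,:3]@d
def onz(c,u,v,z):
    o,d=ray(c,u,v); return o+d*(z-o[2])/d[2]
def tri(p,q):
    (o1,d1),(o2,d2)=ray("scene",*p),ray("top",*q)
    s=np.linalg.lstsq(np.c_[d1,-d2],o2-o1,rcond=None)[0]
    a,b=o1+s[0]*d1,o2+s[1]*d2; return (a+b)/2,np.linalg.norm(a-b)
def proj(c,X):
    K,P=cam(c); p=P[:3,:3].T@(np.array(X)-P[:3,3]); return K[0,0]*p[0]/-p[2]+K[0,2],K[1,1]*-p[1]/-p[2]+K[1,2]
E
python3 - <<'E'
from h import *
import cv2
s=cv2.imread("pics/scene0.png");t=cv2.imread("pics/top0.png")
z=lambda im,x,y,w,h,f:cv2.resize(im[y:y+h,x:x+w],None,fx=f,fy=f,interpolation=cv2.INTER_CUBIC)
a=z(s,285,170,133,150,3);b=z(t,190,90,100,133,3)
c=z(s,165,200,100,75,4);d=z(t,290,180,75,75,2)
im=np.zeros((600,800,3),np.uint8)
a=z(s,290,175,130,150,3);im[:450,:390]=a
b=z(t,190,95,100,120,4);im[:480,400:800]=b
im[450:600,:200]=z(s,165,205,100,75,2);im[480:600,400:520]=z(t,295,185,60,60,2)
cv2.imwrite("pics/crop1.png",im)
E
```

```text
(no output)
```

View pics/crop1.png

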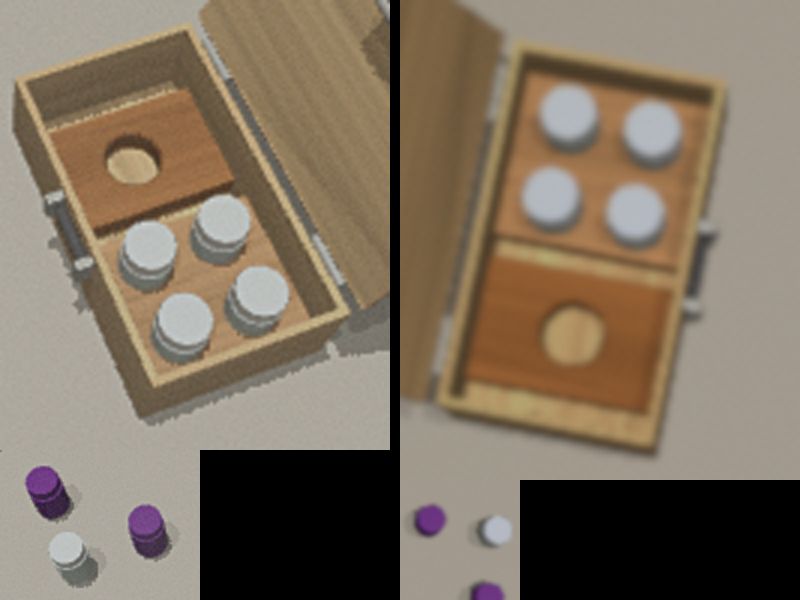

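```bash
python3 - <<'E'
from h import *
from scipy.optimize import least_squares
mm=np.array([[-130,-75,85],[-130,75,85],[130,75,85],[130,-75,85],[30,30,72],[30,-30,72],[90,30,72],[90,-30,72]])/1000
px={"scene":[(296,201.7),(354,184.3),(405,279),(340.7,301.7),(364,247),(340,255.7),(376.7,271.7),(351.3,280.3)],
"top":[None,None,(219.5,105.5),(271.2,115),(228.2,143.5),(249.2,147.7),(232.5,123),(253.5,127)]}
hole={"scene":(290+133/3,175+161/3),"top":(190+172/4,95+335/4)}
def T(p,m): c,s=np.cos(p[2]),np.sin(p[2]); return np.array([p[0]+c*m[0]-s*m[1],p[1]+s*m[0]+c*m[1],m[2]])
def fit(cs):
    def r(p): return np.concatenate([np.subtract(proj(c,T(p,m)),u) for c in cs for m,u in zip(mm,px[c]) if u is not None])
    f=least_squares(r,[.62,.18,-.17]); return f.x,r(f.x)
for cs in(["scene"],["top"],["scene","top"]):
    p,r=fit(cs); print(cs,np.round(p,4),np.round(r,1).tolist())
    for c in("scene","top"):
        w=onz(c,*hole[c],.03); d=w-[p[0],p[1],0]; cc,s=np.cos(p[2]),np.sin(p[2]); print(" hole",c,np.round(w,4),"case",np.round([cc*d[0]+s*d[1],-s*d[0]+cc*d[1]],4))
print("jar top", onz("scene",165+68/2,205+91/2,.066),onz("top",295+97/2-0,185+45/2,.066),tri((199,250.5),(343.5,207.5)))
print("base check",proj("scene",[0,0,0]),proj("top",[.225,-.583,.25]))
for c in("scene","top"):
    f=grab_frame(c)
    for d in regions_of(c,"jar"):
        v,u=np.nonzero(d["pixels"]); print(c,d["score"],u.mean(),v.mean(),len(u),u.min(),u.max(),v.min(),v.max())
E
```

```text
['scene'] [ 0.5967  0.1128 -0.1956] [-1.0, -1.8, -0.3, -2.6, 1.4, 0.7, -0.6, 1.8, 0.7, 0.4, -0.3, 0.1, 0.1, -0.1, -0.1, 0.3]
 hole scene [0.5442 0.1214 0.03  ] case [-0.0532 -0.0018]
 hole top [0.5396 0.1264 0.03  ] case [-0.0587  0.0023]
['top'] [ 0.5963  0.1143 -0.1773] [-0.6, -0.4, 0.8, -0.0, -0.1, 0.3, 0.1, 0.1, -0.1, 0.1, -0.1, 0.0]
 hole scene [0.5442 0.1214 0.03  ] case [-0.0524 -0.0022]
 hole top [0.5396 0.1264 0.03  ] case [-0.0579  0.0019]
['scene', 'top'] [ 0.5966  0.1135 -0.1902] [-1.0, -1.8, -0.4, -2.9, 1.8, 0.1, 0.0, 1.6, 0.9, 0.1, 0.1, -0.0, 0.5, -0.5, 0.4, 0.1, 0.4, -0.8, 1.6, 0.3, 0.4, 0.1, 0.5, 0.1, 0.6, -0.1, 0.6, 0.2]
 hole scene [0.5442 0.1214 0.03  ] case [-0.0528 -0.0022]
 hole top [0.5396 0.1264 0.03  ] case [-0.0584  0.0019]
jar top [ 0.44699436 -0.18239196  0.066     ] [ 0.45731245 -0.18262676  0.066     ] (array([ 0.45536237, -0.1815151 ,  0.08209986]), np.float64(0.0022522796809752253))
base check (np.float64(196.29210545051873), np.float64(112.6241301152501)) (np.float64(525.1990568424154), np.float64(299.89632573252834))
scene 0.94 238.18666666666667 245.14666666666668 375 229 247 233 257
scene 0.92 188.20145631067962 225.82038834951456 412 178 199 213 238
scene 0.9 199.95089285714286 259.21205357142856 448 189 211 246 272
top 0.7 309.69948186528495 205.3782383419689 193 302 317 198 213
top 0.62 342.4141414141414 210.41414141414143 198 335 350 203 218
top 0.57 338.55670103092785 243.11855670103094 194 331 346 236 250
top 0.53 156.45537340619308 265.0309653916211 549 133 188 235 288
top 0.35 355.16700610997964 153.83503054989816 491 343 367 141 167
```

```bash
python3 - <<'E'
from h import *
print(onz("scene",199,253,.066),onz("top",342.4,210.4,.064),tri((199,253),(342.4,210.4)))
for u in [(238,239),(188,219)]: print(onz("scene",*u,.066))
for u in [(309.7,205.4),(338.6,243.1)]: print(onz("top",*u,.064))
print(onz("top",355,154,.085), onz("top",385,198,.0))
R=state(); w,x,y,z=R["tool_rot"]; print("tool x yaw",2*np.arctan2(y,x))
E
```

```text
[ 0.45251679 -0.18493208  0.066     ] [ 0.44944584 -0.17984243  0.064     ] (array([ 0.44948919, -0.18273704,  0.05855312]), np.float64(0.004401873540646203))
[ 0.46667402 -0.09437009  0.066     ]
[ 0.36070415 -0.17092822  0.066     ]
[ 0.46225036 -0.08961107  0.064     ]
[ 0.35934147 -0.16916694  0.064     ]
[ 0.60359674 -0.21211122  0.085     ] [ 0.4932857  -0.31179639  0.        ]
tool x yaw 0.3688232026796018
```

The wanted jar is the white-capped one, at scene (199,257) and top (343,210), or world about (0.451, -0.182). The purple-capped ones at scene (188,225) and (238,244) are look-alikes, confirmed in the crop. The crop also shows the empty hole at scene (334,229) and top (233,179). I'm moving now.

{"op": "apply_moves", "data": {"targets": [{"translation":[0.296,-0.244,0],"twist":0,"hand":1},{"translation":[0.296,-0.244,0],"twist":0,"hand":1},{"translation":[0.296,-0.244,0],"twist":0,"hand":1},{"translation":[0.296,-0.244,0],"twist":0,"hand":1},{"translation":[0.296,-0.244,0],"twist":0,"hand":1},{"translation":[0.296,-0.244,0],"twist":0,"hand":1},{"translation":[0.296,-0.244,0],"twist":0,"hand":1},{"translation":[0.296,-0.244,0],"twist":0,"hand":1}]}}

```text
time: 1.9
tool_pos: [0.3764, -0.3141, 0.2139]
tool_rot: [0.0, 0.983, 0.183, 0.0]
contact_force: [0.5, -0.6, -0.5]
gripper_width: 0.997
grasp_force: 0.0
```

{"op": "apply_moves", "data": {"targets": [{"translation":[0.296,-0.244,0],"twist":0,"hand":1},{"translation":[0.296,-0.244,0],"twist":0,"hand":1},{"translation":[0.296,-0.244,0],"twist":0,"hand":1},{"translation":[0.296,-0.244,0],"twist":0,"hand":1},{"translation":[0,0,0],"twist":-0.9,"hand":1},{"translation":[0,0,0],"twist":-0.9,"hand":1},{"translation":[0,0,0],"twist":-0.8,"hand":1},{"translation":[0,0,0],"twist":0,"hand":1}]}}

```text
time: 2.7
tool_pos: [0.4511, -0.1816, 0.2138]
tool_rot: [0.0, 0.951, 0.309, 0.0]
contact_force: [-0.0, -0.4, 0.4]
gripper_width: 1.0
grasp_force: 0.0
```

```bash
cat >> h.py <<'E'
CASE=np.array([.5966,.1135,-.188])
def yaw(s=None):
    w,x,y,z=(s or state())["tool_rot"]; return (2*np.arctan2(y,x)+np.pi)%(2*np.pi)-np.pi
def case2w(m):
    c,s=np.cos(CASE[2]),np.sin(CASE[2]); return np.array([CASE[0]+c*m[0]-s*m[1],CASE[1]+s*m[0]+c*m[1],m[2]])
def shift(target):
    s=state(); a=yaw(s); d=np.array(target)-s["tool_pos"]; c,n=np.cos(a),np.sin(a)
    print("t",s["time"],"tcp",np.round(s["tool_pos"],4),"yaw",round(a,4),"tool shift mm",np.round(1000*np.array([c*d[0]+n*d[1],n*d[0]-c*d[1],-d[2]]),1),"F",np.round(s["contact_force"],1),"w",round(s["gripper_width"],3))
E
python3 - <<'E'
from h import *
import cv2
shift([.451,-.182,.049])
f=grab_frame("scene");g=grab_frame("top")
z=lambda im,x,y,w,h,f:cv2.resize(im[y:y+h,x:x+w],None,fx=f,fy=f,interpolation=cv2.INTER_CUBIC)
cv2.imwrite("pics/p2.png",np.hstack([z(f,130,180,130,130,3),z(g,280,150,130,130,3)])[:,:,::-1])
E
```

```text
t 2.7 tcp [ 0.4511 -0.1816  0.2138] yaw 0.629 tool shift mm [ -0.3   0.2 164.8] F [-0.  -0.4  0.4] w 1.0
```

View pics/p2.png

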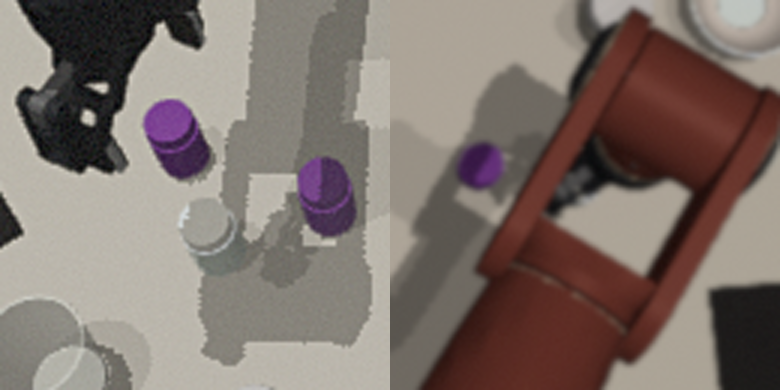

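```bash
python3 - <<'E'
from h import *
for z in(.19,.2,.21): print(z,proj("scene",[.4511,-.1816,z]))
a=.629;y=np.array([np.sin(a),-np.cos(a),0])
for k in(-.05,.05): print(proj("scene",np.array([.4511,-.1816,.2])+k*y))
print(onz("scene",199.3,254,.066))
E
```

```text
0.19 (np.float64(187.67652539269676), np.float64(226.44118489312154))
0.2 (np.float64(186.51502249340103), np.float64(224.07052253405132))
0.21 (np.float64(185.32548295579153), np.float64(221.6426365527537))
(np.float64(199.2499839677422), np.float64(203.45179495073398))
(np.float64(172.98916709042484), np.float64(245.96975862104034))
[ 0.4550586  -0.18536892  0.066     ]
```

{"op": "apply_moves", "data": {"targets": [{"translation":[0,0,0.4],"twist":0,"hand":1},{"translation":[0,0,0.4],"twist":0,"hand":1}]}}

```text
time: 3.0
tool_pos: [0.4524, -0.1827, 0.1347]
tool_rot: [0.002, 0.951, 0.308, 0.002]
contact_force: [0.1, 0.3, -0.9]
gripper_width: 1.002
grasp_force: 0.0
```

```bash
python3 - <<'E'
from h import *
import cv2
s=state();p=s["tool_pos"];a=yaw(s);y=np.array([np.sin(a),-np.cos(a),0])
f=np.ascontiguousarray(grab_frame("scene")[:,:,::-1])
F=5;im=cv2.resize(f[190:300,130:280],None,fx=F,fy=F,interpolation=cv2.INTER_CUBIC)
def dot(X,c):
    u,v=proj("scene",X);cv2.circle(im,(int((u-130+.5)*F),int((v-190+.5)*F)),4,c,-1)
for k in(-.0425,.0425): dot(p+k*y+[0,0,-.009],(0,255,0))
dot(p,(0,255,255));dot([.451,-.182,.066],(0,0,255));dot([.455,-.185,.066],(255,0,0))
cv2.imwrite("pics/p3.png",im)
E
```

```text
(no output)
```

View pics/p3.png

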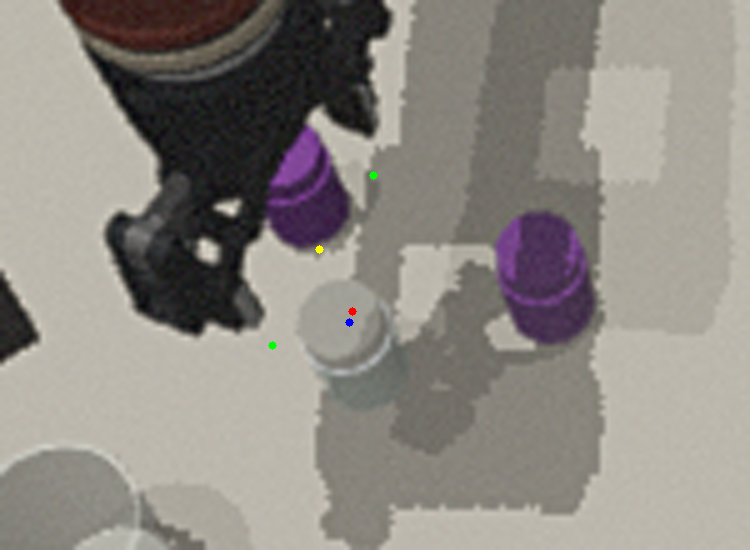

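{"op": "apply_moves", "data": {"targets": [{"translation":[0,0,0.25],"twist":0,"hand":1},{"translation":[0,0,0.2],"twist":0,"hand":1},{"translation":[0,0,0],"twist":0,"hand":1}]}}

```text
time: 3.35
tool_pos: [0.449, -0.1807, 0.0862]
tool_rot: [-0.002, 0.951, 0.309, -0.002]
contact_force: [-0.0, 1.4, -0.0]
gripper_width: 0.999
grasp_force: 0.0
```

```bash
python3 - <<'E'
from h import *
import cv2
s=state();p=s["tool_pos"];a=yaw(s);y=np.array([np.sin(a),-np.cos(a),0]);x=np.array([np.cos(a),np.sin(a),0])
print(p,s["contact_force"])
f=np.ascontiguousarray(grab_frame("scene")[:,:,::-1])
F=5;im=cv2.resize(f[190:300,130:280],None,fx=F,fy=F,interpolation=cv2.INTER_CUBIC)
def dot(X,c):
    u,v=proj("scene",X);cv2.circle(im,(int((u-130+.5)*F),int((v-190+.5)*F)),4,c,-1)
for k in(-.0425,.0425):
  for j in(-.011,.011): dot(p+k*y+j*x+[0,0,-.009],(0,255,0))
dot([.451,-.182,.066],(0,0,255));dot([.455,-.185,.066],(255,0,0))
cv2.imwrite("pics/p4.png",im)
E
```

```text
[ 0.4490279  -0.1807177   0.08620015] [-0.03262114  1.40258173 -0.03080859]
```

View pics/p4.png

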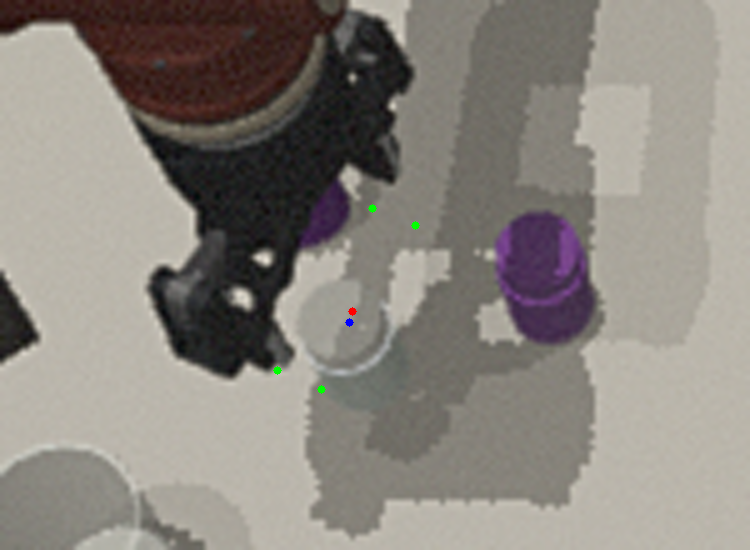

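```bash
python3 - <<'E'
from h import *
import cv2
a=.629;p=np.array([.4511,-.1816,0]);y=np.array([np.sin(a),-np.cos(a),0]);x=np.array([np.cos(a),np.sin(a),0])
for z in(.205,.24):
  for k in(-.0425,-.057):
    print(z,k,[np.round(proj("top",p+k*y+j*x+[0,0,z]),1) for j in(-.011,.011)])
im=cv2.imread("pics/p2.png")[:,390:]
F=6;c=cv2.resize(cv2.imread("pics/p2.png")[120:260,480:640] if 0 else im[120:260,90:250],None,fx=4,fy=4)
for k in(-.0425,-.057,.0425):
  for j in(-.011,.011):
    for z,col in((.205,(0,255,0)),(.24,(0,0,255))):
      u,v=proj("top",p+k*y+j*x+[0,0,z]);cv2.circle(c,(int(((u-280)*3-90)*4),int(((v-150)*3-120)*4)),4,col,-1)
cv2.imwrite("pics/p5.png",c)
E
```

```text
0.205 -0.0425 [array([339.6, 217.7]), array([334.3, 210.5])]
0.205 -0.057 [array([334.8, 221.1]), array([329.6, 213.9])]
0.24 -0.0425 [array([341.5, 216.5]), array([336.1, 209.1])]
0.24 -0.057 [array([336.6, 220. ]), array([331.2, 212.5])]
```

View pics/p5.png

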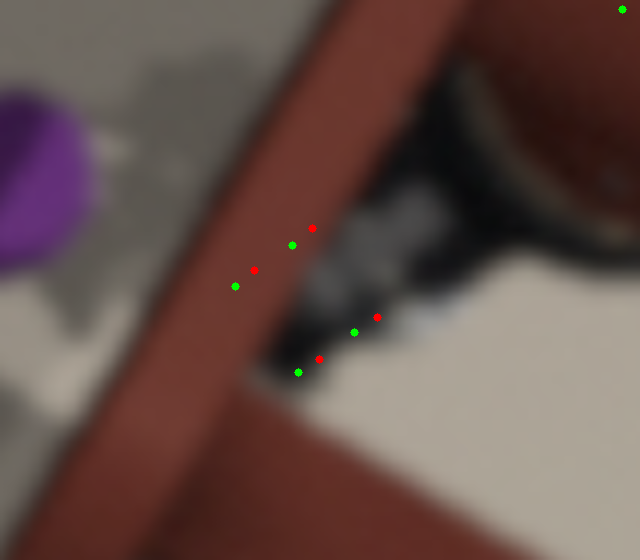

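{"op": "apply_moves", "data": {"targets": [{"translation":[0,0,0.15],"twist":0,"hand":1},{"translation":[0,0,0.15],"twist":0,"hand":1},{"translation":[0,0,0.07],"twist":0,"hand":1},{"translation":[0,0,0],"twist":0,"hand":1}]}}

```text
time: 3.8
tool_pos: [0.4506, -0.1816, 0.0511]
tool_rot: [-0.001, 0.951, 0.309, -0.0]
contact_force: [0.1, 0.2, -0.5]
gripper_width: 0.998
grasp_force: 0.0
```

```bash
python3 - <<'E'
from h import *
import cv2
shift([.452,-.183,.049])
f=np.ascontiguousarray(grab_frame("scene")[:,:,::-1])
im=cv2.resize(f[190:300,130:280],None,fx=5,fy=5,interpolation=cv2.INTER_CUBIC)
cv2.imwrite("pics/p6.png",im)
E
```

```text
t 3.8 tcp [ 0.4506 -0.1816  0.0511] yaw 0.6286 tool shift mm [0.3 2.  2.1] F [ 0.1  0.2 -0.5] w 0.998
```

View pics/p6.png

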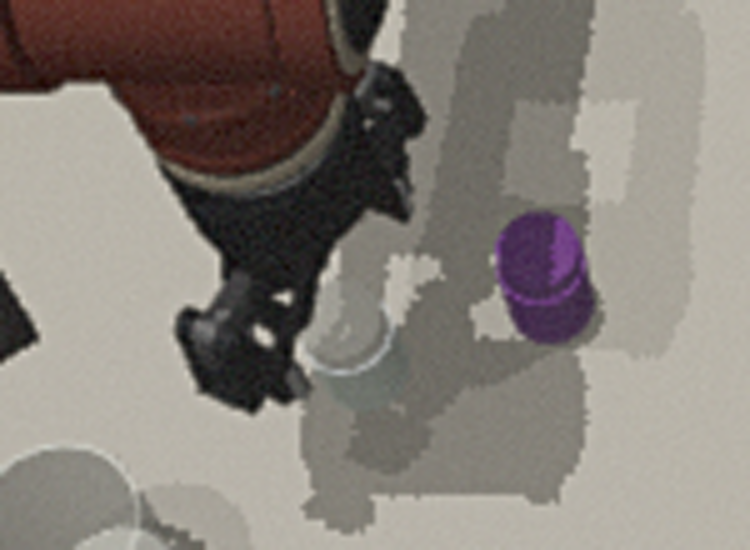

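{"op": "apply_moves", "data": {"targets": [{"translation":[0,0.02,0.02],"twist":0,"hand":0.6},{"translation":[0,0,0],"twist":0,"hand":0.6},{"translation":[0,0,0],"twist":0,"hand":0.4},{"translation":[0,0,0],"twist":0,"hand":0.3},{"translation":[0,0,0],"twist":0,"hand":0.0},{"translation":[0,0,0],"twist":0,"hand":0.0}]}}

```text
time: 4.45
tool_pos: [0.4523, -0.1834, 0.0498]
tool_rot: [0.0, 0.951, 0.309, 0.0]
contact_force: [0.6, -0.3, -0.1]
gripper_width: 0.006
grasp_force: 0.0
```

```bash
python3 - <<'E'
from h import *
import cv2
shift([.452,-.183,.049])
f=grab_frame("scene");o=cv2.imread("pics/scene0.png")[:,:,::-1]
cv2.imwrite("pics/p7.png",cv2.resize(f[190:300,130:280],None,fx=5,fy=5,interpolation=cv2.INTER_CUBIC)[:,:,::-1])
for d in regions_of("scene","jar"):
    v,u=np.nonzero(d["pixels"]); print(d["score"],u.mean(),v.mean(),len(u),u.min(),u.max(),v.min(),v.max())
print([(np.round(d["point"],3),d["score"]) for d in recognise("scene","jar")])
g=grab_frame("top")
for d in regions_of("top","jar"):
    v,u=np.nonzero(d["pixels"]); print(d["score"],u.mean(),v.mean(),len(u),u.min(),u.max(),v.min(),v.max())
d=np.abs(f.astype(int)-o).sum(2)
print(f[240:276:4,180:224:4].sum(2)//3); print(o[240:276:4,180:224:4].sum(2)//3)
E
```

```text
t 4.45 tcp [ 0.4523 -0.1834  0.0498] yaw 0.6288 tool shift mm [ 0.  -0.5  0.8] F [ 0.6 -0.3 -0.1] w 0.006
0.71 237.973474801061 244.54376657824935 377 229 247 232 257
0.61 202.1910569105691 262.2317073170732 246 192 210 252 271
[(array([ 0.476, -0.095,  0.066]), 0.98)]
0.61 310.1063829787234 205.60638297872342 188 303 317 198 213
[[ 27  33  33  24  31  21 130 122 120 102 103]
 [ 34  34  39  38  30  26 132 179 159 165 161]
 [ 29  30  29  30  25  34 128 178 159 113 107]
 [ 44  30  37  32  29  83 122 181 161 110 108]
 [ 45  73  32  31  55  91 135 135 106 108 108]
 [ 64  23  85 143 131 131 113  91 102 109 107]
 [123 184 179 128 160 144 109  99 103 110 103]
 [180 176 178 124 118 111 114 107 107 106 108]
 [176 176 180 124 125 124 125 105 103 108 129]]
[[166 165 165 121 132 166 168 163 168 166 163]
 [168 166 166 166 166 167 167 168 166 168 169]
 [169 165 166 180 192 193 187 166 164 168 165]
 [166 166 164 191 193 192 192 168 166 168 167]
 [166 165 163 193 193 193 197 146 151 152 165]
 [168 165 165 145 194 195  99  86 108 151 166]
 [167 167 167 167 147 134  97  94  95 154 167]
 [164 167 167 166 114 105  99  97  97 166 166]
 [166 164 167 166 167 121 111 113 166 168 168]]
```

View pics/p7.png

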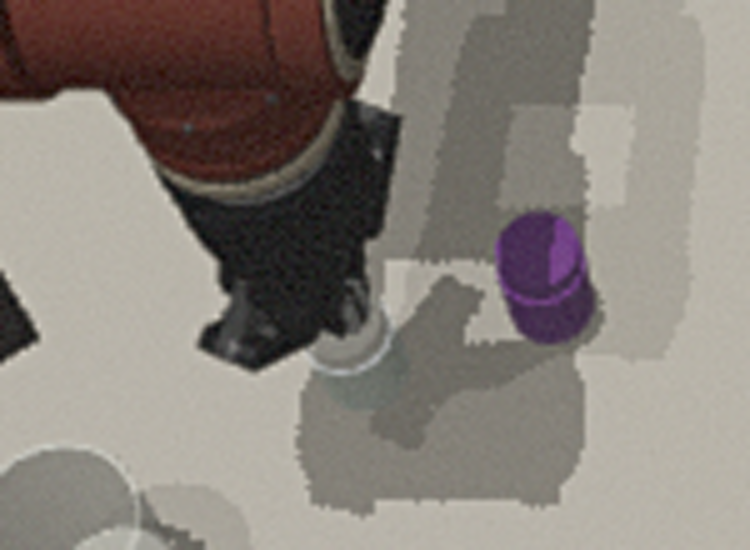

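```bash
python3 - <<'E'
from h import *
p=np.array([.4523,-.1834,0]);a=.629;x=np.array([.81,.59,0]);y=np.array([.59,-.81,0])
for z in(.03,.05,.06,.07,.08,.09): print(z,[np.round(proj("scene",p+.011*x+k*y+[0,0,z]),1) for k in (0,.012)])
s=state();print(s["joint_pos"],s["joint_efforts"])
E
```

```text
0.03 [array([206.8, 260.5]), array([204.3, 265. ])]
0.05 [array([205.2, 257.2]), array([202.7, 261.7])]
0.06 [array([204.4, 255.4]), array([201.8, 260.1])]
0.07 [array([203.6, 253.7]), array([200.9, 258.3])]
0.08 [array([202.7, 251.9]), array([200.1, 256.6])]
0.09 [array([201.9, 250.1]), array([199.2, 254.8])]
[-5.37912612e-01 -1.14544536e-01  2.06478818e+00 -1.52783556e-05
  1.19136068e+00  4.04066921e-01] [ 2.91333590e-04 -2.78795564e+01 -3.28972292e+01  2.12495672e-05
  6.02803830e-04  3.18842467e-05]
```

{"op": "apply_moves", "data": {"targets": [{"translation":[0,0,0.02],"twist":0,"hand":0},{"translation":[0,0,0.02],"twist":0,"hand":0},{"translation":[0,0,0],"twist":0,"hand":0}]}}

```text
time: 5.0
tool_pos: [0.4539, -0.1843, 0.0487]
tool_rot: [0.001, 0.951, 0.309, 0.001]
contact_force: [-3.3, 2.4, 13.1]
gripper_width: 0.002
grasp_force: 6.7
```

{"op": "apply_moves", "data": {"targets": [{"translation":[0,0,0.02],"twist":0,"hand":0},{"translation":[0,0,0.02],"twist":0,"hand":0},{"translation":[0,0,0],"twist":0,"hand":0}]}}

```text
time: 5.3
tool_pos: [0.4567, -0.1858, 0.0491]
tool_rot: [0.003, 0.951, 0.309, 0.003]
contact_force: [-6.5, 4.2, 30.1]
gripper_width: -0.001
grasp_force: 15.1
```

{"op": "apply_moves", "data": {"targets": [{"translation":[0,0,0.02],"twist":0,"hand":0},{"translation":[0,0,0.02],"twist":0,"hand":0},{"translation":[0,0,0],"twist":0,"hand":0}]}}

```text
time: 5.6
tool_pos: [0.46, -0.1876, 0.0496]
tool_rot: [0.006, 0.951, 0.309, 0.005]
contact_force: [-8.7, 6.1, 46.0]
gripper_width: -0.005
grasp_force: 22.3
```

{"op": "apply_moves", "data": {"targets": [{"translation":[0,0,-0.2],"twist":0,"hand":0},{"translation":[0,0,-0.2],"twist":0,"hand":1},{"translation":[0,0,0],"twist":0,"hand":1},{"translation":[0,0,0],"twist":0,"hand":1},{"translation":[0,0,0],"twist":0,"hand":1}]}}

```text
time: 6.1
tool_pos: [0.4513, -0.1829, 0.076]
tool_rot: [-0.001, 0.951, 0.309, -0.001]
contact_force: [-0.3, 0.1, 0.3]
gripper_width: 0.682
grasp_force: 0.0
```

```bash
python3 - <<'E'
from h import *
import cv2
shift([.452,-.183,.010])
f=grab_frame("scene")
for d in regions_of("scene","jar"):
    v,u=np.nonzero(d["pixels"]); print(d["score"],u.mean(),v.mean(),len(u),u.min(),u.max(),v.min(),v.max())
print([(np.round(d["point"],3),round(d["score"],2)) for d in recognise("scene","jar")])
E
```

```text
t 6.1 tcp [ 0.4513 -0.1829  0.076 ] yaw 0.6287 tool shift mm [ 0.5  0.5 66. ] F [-0.3  0.1  0.3] w 0.682
0.79 200.53056234718827 258.51100244498775 409 190 211 246 271
0.69 238.23664122137404 245.4325699745547 393 229 248 233 258
[(array([ 0.474, -0.092,  0.072]), 0.8), (array([ 0.46 , -0.184,  0.06 ]), 0.56)]
```

{"op": "apply_moves", "data": {"targets": [{"translation":[0,0.01,0.15],"twist":0,"hand":1},{"translation":[0,0,0.1],"twist":0,"hand":1},{"translation":[0,0,0.1],"twist":0,"hand":1},{"translation":[0,0,0],"twist":0,"hand":1}]}}

```text
time: 6.65
tool_pos: [0.4513, -0.1833, 0.0404]
tool_rot: [-0.002, 0.951, 0.309, -0.001]
contact_force: [-1.1, 0.0, -0.1]
gripper_width: 1.003
grasp_force: 0.0
```

{"op": "apply_moves", "data": {"targets": [{"translation":[0,0,0.1],"twist":0,"hand":1},{"translation":[0,0,0.1],"twist":0,"hand":1},{"translation":[0,0,0.06],"twist":0,"hand":1},{"translation":[0,0,0],"twist":0,"hand":1}]}}

```text
time: 7.05
tool_pos: [0.4519, -0.1837, 0.0153]
tool_rot: [-0.001, 0.951, 0.309, -0.001]
contact_force: [-0.7, 0.3, 0.0]
gripper_width: 0.994
grasp_force: 0.0
```

{"op": "apply_moves", "data": {"targets": [{"translation":[0,0,0.05],"twist":0,"hand":0.8},{"translation":[0,0,0],"twist":0,"hand":0.6},{"translation":[0,0,0],"twist":0,"hand":0.45},{"translation":[0,0,0],"twist":0,"hand":0.3},{"translation":[0,0,0],"twist":0,"hand":0.2},{"translation":[0,0,0],"twist":0,"hand":0.2}]}}

```text
time: 7.65
tool_pos: [0.4534, -0.1846, 0.0123]
tool_rot: [0.001, 0.951, 0.309, 0.0]
contact_force: [0.7, 0.2, 2.4]
gripper_width: 0.467
grasp_force: 60.7
```

{"op": "apply_moves", "data": {"targets": [{"translation":[0,0,-0.1],"twist":0,"hand":0.2},{"translation":[0,0,-0.2],"twist":0,"hand":0.2},{"translation":[0,0,-0.3],"twist":0,"hand":0.2},{"translation":[0,0,-0.3],"twist":0,"hand":0.2},{"translation":[0,0,-0.3],"twist":0,"hand":0.2},{"translation":[0,0,0],"twist":0,"hand":0.2}]}}

```text
time: 8.25
tool_pos: [0.4555, -0.1858, 0.1371]
tool_rot: [0.004, 0.951, 0.309, 0.003]
contact_force: [1.2, -0.8, -0.6]
gripper_width: 0.466
grasp_force: 60.7
```

```bash
python3 - <<'E'
from h import *
import cv2
h=case2w([-.056,0,.03]);print("hole",h)
shift([h[0],h[1],.135]);s=state();print(s["grasp_force"])
f=grab_frame("scene")
for d in regions_of("scene","jar"):
    v,u=np.nonzero(d["pixels"]); print(d["score"],u.mean(),v.mean(),len(u),u.min(),u.max(),v.min(),v.max())
cv2.imwrite("pics/p8.png",cv2.resize(f[150:300,130:290],None,fx=4,fy=4)[:,:,::-1])
E
```

```text
hole [0.54158672 0.12396609 0.03      ]
t 8.25 tcp [ 0.4555 -0.1858  0.1371] yaw 0.6289 tool shift mm [ 251.8 -199.8    2.1] F [ 1.2 -0.8 -0.6] w 0.466
60.651024878025055
0.86 192.25 237.3 380 184 201 222 252
0.7 237.80751173708921 245.2417840375587 426 228 247 232 258
0.25 411.05726770929164 205.43088776448943 8696 356 471 128 276
```

{"op": "apply_moves", "data": {"targets": [{"translation":[0.315,-0.25,0],"twist":0,"hand":0.2},{"translation":[0.315,-0.25,0],"twist":0,"hand":0.2},{"translation":[0.315,-0.25,0],"twist":0,"hand":0.2},{"translation":[0.315,-0.25,0],"twist":0,"hand":0.2},{"translation":[0.315,-0.25,0],"twist":0,"hand":0.2},{"translation":[0.315,-0.25,0],"twist":0,"hand":0.2},{"translation":[0.315,-0.25,0],"twist":0,"hand":0.2},{"translation":[0.315,-0.25,0],"twist":0,"hand":0.2}]}}

```text
time: 9.15
tool_pos: [0.5374, 0.1273, 0.1289]
tool_rot: [-0.0, 0.951, 0.309, -0.002]
contact_force: [0.9, 0.2, -1.2]
gripper_width: 0.466
grasp_force: 60.7
```

{"op": "apply_moves", "data": {"targets": [{"translation":[0,0,0],"twist":1,"hand":0.2},{"translation":[0,0,0],"twist":1,"hand":0.2},{"translation":[0,0,0],"twist":1,"hand":0.2},{"translation":[0,0,0],"twist":1,"hand":0.2},{"translation":[0,0,0],"twist":1,"hand":0.2},{"translation":[0,0,0],"twist":1,"hand":0.2},{"translation":[0,0,0],"twist":1,"hand":0.2},{"translation":[0,0,0],"twist":1,"hand":0.2}]}}

```text
time: 9.95
tool_pos: [0.5371, 0.1256, 0.1287]
tool_rot: [0.0, 0.996, -0.088, -0.003]
contact_force: [-0.2, 0.0, -1.3]
gripper_width: 0.468
grasp_force: 60.8
```

{"op": "apply_moves", "data": {"targets": [{"translation":[0,0,0],"twist":0.17,"hand":0.2},{"translation":[0,0,0],"twist":0,"hand":0.2},{"translation":[0,0,0],"twist":0,"hand":0.2}]}}

```text
time: 10.25
tool_pos: [0.5384, 0.1257, 0.1307]
tool_rot: [0.0, 0.996, -0.093, -0.001]
contact_force: [-0.1, -0.4, -0.8]
gripper_width: 0.469
grasp_force: 60.8
```

```bash
python3 - <<'E'
from h import *
import cv2
h=case2w([-.056,0,.03])
shift([h[0],h[1],.135])
f=grab_frame("scene")
for d in regions_of("scene","jar"):
    v,u=np.nonzero(d["pixels"]); print(d["score"],u.mean(),v.mean(),len(u),u.min(),u.max(),v.min(),v.max())
cv2.imwrite("pics/p9.png",cv2.resize(f[100:310,260:480],None,fx=3,fy=3)[:,:,::-1])
print(proj("scene",[h[0],h[1],.03]),proj("scene",[h[0],h[1],.125]),proj("scene",[h[0],h[1],.19]))
E
```

```text
t 10.25 tcp [0.5384 0.1257 0.1307] yaw -0.1868 tool shift mm [ 3.5  1.1 -4.3] F [-0.1 -0.4 -0.8] w 0.469
0.96 238.53554502369667 245.40995260663507 422 229 248 232 259
0.67 188.34010152284264 225.63451776649745 394 179 198 213 238
0.61 341.3628048780488 202.0518292682927 328 330 349 187 214
(np.float64(334.6016116404063), np.float64(227.31879062485055)) (np.float64(339.5400146901464), np.float64(207.58384628172806)) (np.float64(343.5279184490992), np.float64(191.64730608118592))
```

{"op": "apply_moves", "data": {"targets": [{"translation":[0.03,0.01,0.1],"twist":0,"hand":0.2},{"translation":[0,0,0.2],"twist":0,"hand":0.2},{"translation":[0,0,0.2],"twist":0,"hand":0.2},{"translation":[0,0,0.2],"twist":0,"hand":0.2},{"translation":[0,0,0],"twist":0,"hand":0.2},{"translation":[0,0,0],"twist":0,"hand":0.2}]}}

```text
time: 10.95
tool_pos: [0.5415, 0.1241, 0.0612]
tool_rot: [0.0, 0.996, -0.094, -0.001]
contact_force: [-0.2, 0.0, -1.0]
gripper_width: 0.463
grasp_force: 60.8
```

```bash
python3 - <<'E'
from h import *
h=case2w([-.056,0,.03]);shift([h[0],h[1],.0423])
E
```

```text
t 10.95 tcp [0.5415 0.1241 0.0612] yaw -0.1881 tool shift mm [ 0.1  0.1 18.9] F [-0.2  0.  -1. ] w 0.463
```

{"op": "apply_moves", "data": {"targets": [{"translation":[0,0,0.08],"twist":0,"hand":0.2},{"translation":[0,0,0.06],"twist":0,"hand":0.2},{"translation":[0,0,0.03],"twist":0,"hand":0.2},{"translation":[0,0,0.03],"twist":0,"hand":0.2},{"translation":[0,0,0],"twist":0,"hand":0.2}]}}

```text
time: 11.45
tool_pos: [0.5416, 0.1242, 0.0414]
tool_rot: [0.0, 0.996, -0.094, -0.0]
contact_force: [0.1, -0.8, -1.1]
gripper_width: 0.469
grasp_force: 60.8
```

{"op": "apply_moves", "data": {"targets": [{"translation":[0,0,0.02],"twist":0,"hand":0.2},{"translation":[0,0,0.02],"twist":0,"hand":0.2},{"translation":[0,0,0],"twist":0,"hand":0.2}]}}

```text
time: 11.75
tool_pos: [0.5424, 0.1242, 0.0379]
tool_rot: [-0.0, 0.996, -0.094, 0.001]
contact_force: [2.1, 0.6, -1.8]
gripper_width: 0.469
grasp_force: 60.8
```

{"op": "apply_moves", "data": {"targets": [{"translation":[0,0,0.02],"twist":0,"hand":0.2},{"translation":[0,0,0.02],"twist":0,"hand":0.2},{"translation":[0,0,0],"twist":0,"hand":0.2}]}}

```text
time: 12.05
tool_pos: [0.5423, 0.1242, 0.0338]
tool_rot: [-0.0, 0.996, -0.094, 0.001]
contact_force: [2.2, -0.1, -1.4]
gripper_width: 0.463
grasp_force: 60.9
```

{"op": "apply_moves", "data": {"targets": [{"translation":[0.01,0,0.02],"twist":0,"hand":0.2},{"translation":[0,0,0.03],"twist":0,"hand":0.2},{"translation":[0,0,0.02],"twist":0,"hand":0.2},{"translation":[0,0,0],"twist":0,"hand":0.2}]}}

```text
time: 12.45
tool_pos: [0.5425, 0.124, 0.0262]
tool_rot: [0.0, 0.996, -0.094, -0.0]
contact_force: [3.2, -0.0, -1.5]
gripper_width: 0.471
grasp_force: 60.8
```

{"op": "apply_moves", "data": {"targets": [{"translation":[0,0,0.03],"twist":0,"hand":0.2},{"translation":[0,0,0.02],"twist":0,"hand":0.2},{"translation":[0,0,0.02],"twist":0,"hand":0.2},{"translation":[0,0,0],"twist":0,"hand":0.2}]}}

```text
time: 12.85
tool_pos: [0.5426, 0.124, 0.0194]
tool_rot: [0.0, 0.996, -0.094, -0.0]
contact_force: [2.5, -0.3, -2.0]
gripper_width: 0.466
grasp_force: 60.8
```

{"op": "apply_moves", "data": {"targets": [{"translation":[0,0,0.015],"twist":0,"hand":0.2},{"translation":[0,0,0.015],"twist":0,"hand":0.2},{"translation":[0,0,0],"twist":0,"hand":0.2}]}}

```text
time: 13.15
tool_pos: [0.543, 0.124, 0.0183]
tool_rot: [0.0, 0.996, -0.094, -0.0]
contact_force: [-3.7, -1.0, 8.7]
gripper_width: 0.468
grasp_force: 61.8
```

{"op": "apply_moves", "data": {"targets": [{"translation":[0,0,-0.02],"twist":0,"hand":0.2},{"translation":[0,0,0],"twist":0,"hand":0.7},{"translation":[0,0,0],"twist":0,"hand":0.7},{"translation":[0,0,0],"twist":0,"hand":0.7},{"translation":[0,0,0],"twist":0,"hand":0.7},{"translation":[0,0,0],"twist":0,"hand":0.7}]}}

```text
time: 13.75
tool_pos: [0.5426, 0.124, 0.0185]
tool_rot: [0.0, 0.996, -0.094, -0.0]
contact_force: [-0.5, -0.7, 0.2]
gripper_width: 0.702
grasp_force: 0.0
```

{"op": "apply_moves", "data": {"targets": [{"translation":[0,0,-0.1],"twist":0,"hand":0.7},{"translation":[0,0,-0.2],"twist":0,"hand":0.7},{"translation":[0,0,-0.3],"twist":0,"hand":0.7},{"translation":[0,0,-0.4],"twist":0,"hand":0.7},{"translation":[0,0,-0.4],"twist":0,"hand":0.5},{"translation":[0,0,-0.4],"twist":0,"hand":0},{"translation":[0,0,-0.4],"twist":0,"hand":0},{"translation":[0,0,-0.4],"twist":0,"hand":0}]}}

```text
time: 14.55
tool_pos: [0.5424, 0.124, 0.2814]
tool_rot: [-0.0, 0.996, -0.094, 0.001]
contact_force: [0.6, 0.4, 0.1]
gripper_width: 0.019
grasp_force: 0.0
```

```bash
python3 - <<'E'
from h import *
import cv2
t=case2w([0,.2,0]);shift([t[0],t[1],.275]);print(t)
f=grab_frame("scene")
for d in regions_of("scene","jar"):
    v,u=np.nonzero(d["pixels"]); print(d["score"],u.mean(),v.mean(),len(u),u.min(),u.max(),v.min(),v.max())
t=case2w([-.056,0,0])
print("seated top",proj("scene",[t[0],t[1],.072]),"standing",proj("scene",[t[0],t[1],.096]))
g=grab_frame("top");print("top seated",proj("top",[t[0],t[1],.072]))
cv2.imwrite("pics/p10.png",np.hstack([cv2.resize(f[170:320,280:430],None,fx=2.6,fy=2.6),cv2.resize(g[80:230,150:300],None,fx=2.6,fy=2.6)])[:,:,::-1])
E
```

```text
t 14.55 tcp [0.5424 0.124  0.2814] yaw -0.1882 tool shift mm [  55.2 -199.8    6.4] F [0.6 0.4 0.1] w 0.019
[0.6339789 0.309976  0.       ]
0.87 238.4875283446712 245.0408163265306 441 229 248 231 258
0.75 334.24415584415584 224.07272727272726 385 325 343 212 236
0.64 188.2463768115942 225.46135265700482 414 178 199 213 238
0.48 388.28 139.22545454545454 275 372 413 126 156
seated top (np.float64(336.6698504554016), np.float64(219.05365359753432)) standing (np.float64(337.9311548713214), np.float64(214.01320384136838))
top seated (np.float64(232.7056878177487), np.float64(175.6295064795316))
```

View pics/p10.png

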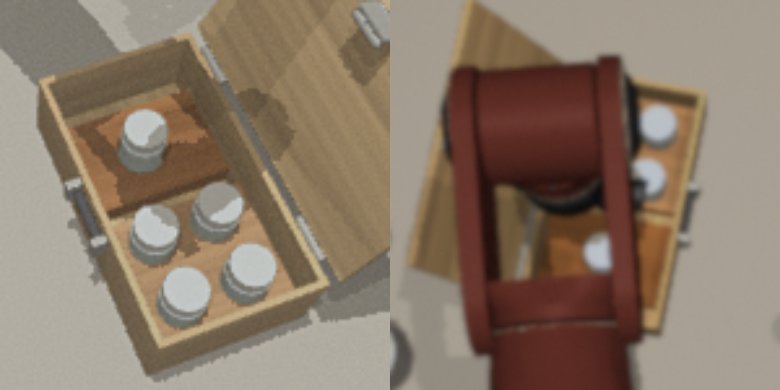

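{"op": "apply_moves", "data": {"targets": [{"translation":[0.11,-0.4,0],"twist":0,"hand":0},{"translation":[0.11,-0.4,0],"twist":0,"hand":0},{"translation":[0.11,-0.4,0],"twist":0,"hand":0},{"translation":[0.11,-0.4,0],"twist":0,"hand":0},{"translation":[0.11,-0.4,0],"twist":0,"hand":0},{"translation":[0,0,0],"twist":-1,"hand":0},{"translation":[0,0,0],"twist":-1,"hand":0},{"translation":[0,0,0],"twist":-1,"hand":0}]}}

```text
time: 15.5
tool_pos: [0.6335, 0.3104, 0.2764]
tool_rot: [0.001, 0.998, 0.058, -0.002]
contact_force: [0.1, 0.4, -0.3]
gripper_width: -0.002
grasp_force: 0.0
```

{"op": "apply_moves", "data": {"targets": [{"translation":[0,0,0],"twist":-1,"hand":0},{"translation":[0,0,0],"twist":-1,"hand":0},{"translation":[0,0,0],"twist":-1,"hand":0},{"translation":[0,0,0],"twist":-1,"hand":0},{"translation":[0,0,0],"twist":-1,"hand":0},{"translation":[0,0,0],"twist":-1,"hand":0},{"translation":[0,0,0],"twist":-1,"hand":0},{"translation":[0,0,0],"twist":-1,"hand":0}]}}

```text
time: 16.3
tool_pos: [0.6334, 0.3099, 0.2768]
tool_rot: [-0.0, 0.897, 0.442, -0.002]
contact_force: [-0.1, 0.1, 0.6]
gripper_width: 0.003
grasp_force: 0.0
```

{"op": "apply_moves", "data": {"targets": [{"translation":[0,0,0],"twist":-1,"hand":0},{"translation":[0,0,0],"twist":-1,"hand":0},{"translation":[0,0,0],"twist":-1,"hand":0},{"translation":[0,0,0],"twist":-1,"hand":0},{"translation":[0,0,0],"twist":-0.7,"hand":0},{"translation":[0,0,0],"twist":0,"hand":0},{"translation":[0,0,0],"twist":0,"hand":0}]}}

```text
time: 17.0
tool_pos: [0.6337, 0.31, 0.2775]
tool_rot: [-0.0, 0.771, 0.637, -0.001]
contact_force: [0.8, 0.6, -0.9]
gripper_width: -0.001
grasp_force: 0.0
```

```bash
python3 - <<'E'
from h import *
t=case2w([0,.2,0]);shift([t[0],t[1],.185])
f=grab_frame("scene")
for q in("lid","bottle","mug"): print(q,[(np.round(d["point"],3).tolist(),round(d["score"],2)) for d in recognise("scene",q)])
p=state()["tool_pos"]
print(state()["contact_force"],state()["joint_pos"])
E
```

```text
t 17.0 tcp [0.6337 0.31   0.2775] yaw 1.3803 tool shift mm [ 0.   0.3 92.5] F [ 0.8  0.6 -0.9] w -0.001
lid [([0.637, 0.232, 0.178], 0.97)]
bottle [([0.57, 0.39, 0.134], 0.75)]
mug [([0.399, 0.38, 0.063], 0.93)]
[ 0.55720825  0.09848984 -0.1256556 ] [ 3.49588994e-01  2.12302811e-01  1.33166990e+00 -4.66769384e-07
  1.59808853e+00  5.39217789e-01]
```

{"op": "apply_moves", "data": {"targets": [{"translation":[0,0,0.2],"twist":0,"hand":0},{"translation":[0,0,0.2],"twist":0,"hand":0},{"translation":[0,0,0.2],"twist":0,"hand":0},{"translation":[0,0,0.25],"twist":0,"hand":0},{"translation":[0,0,0],"twist":0,"hand":0}]}}

```text
time: 17.7
tool_pos: [0.6318, 0.3093, 0.1886]
tool_rot: [-0.001, 0.771, 0.637, -0.004]
contact_force: [-1.6, 0.0, -0.3]
gripper_width: 0.001
grasp_force: 0.0
```

{"op": "apply_moves", "data": {"targets": [{"translation":[-0.05,0,0],"twist":0,"hand":0},{"translation":[-0.05,0,0],"twist":0,"hand":0},{"translation":[-0.05,0,0],"twist":0,"hand":0},{"translation":[-0.05,0,0],"twist":0,"hand":0},{"translation":[-0.05,0,0],"twist":0,"hand":0}]}}

```text
time: 18.2
tool_pos: [0.6298, 0.2852, 0.1947]
tool_rot: [0.0, 0.771, 0.637, 0.001]
contact_force: [0.3, 0.5, -0.6]
gripper_width: 0.007
grasp_force: 0.0
```

{"op": "apply_moves", "data": {"targets": [{"translation":[-0.04,0,0],"twist":0,"hand":0},{"translation":[-0.04,0,0],"twist":0,"hand":0},{"translation":[-0.04,0,0],"twist":0,"hand":0},{"translation":[-0.04,0,0],"twist":0,"hand":0}]}}

```text
time: 18.6
tool_pos: [0.6265, 0.2698, 0.1939]
tool_rot: [0.0, 0.771, 0.637, 0.0]
contact_force: [0.2, 1.4, 0.8]
gripper_width: 0.004
grasp_force: 0.5
```

{"op": "apply_moves", "data": {"targets": [{"translation":[-0.04,0,0],"twist":0,"hand":0},{"translation":[-0.04,0,0],"twist":0,"hand":0},{"translation":[-0.04,0,0],"twist":0,"hand":0},{"translation":[-0.04,0,0],"twist":0,"hand":0},{"translation":[-0.04,0,0],"twist":0,"hand":0}]}}

```text
time: 19.1
tool_pos: [0.6232, 0.2513, 0.1965]
tool_rot: [-0.0, 0.771, 0.637, 0.002]
contact_force: [-3.7, 4.2, 9.9]
gripper_width: 0.003
grasp_force: 0.8
```

```bash
python3 - <<'E'
from h import *
c=case2w([0,0,0]);p=state()["tool_pos"];d=p-c;print("case y",-np.sin(CASE[2])*d[0]+np.cos(CASE[2])*d[1],"x",np.cos(CASE[2])*d[0]+np.sin(CASE[2])*d[1])
E
```

```text
case y 0.14034014852554982 x 0.00036650463311080003
```

{"op": "apply_moves", "data": {"targets": [{"translation":[0.02,0,-0.1],"twist":0,"hand":0},{"translation":[0,0,-0.12],"twist":0,"hand":0},{"translation":[0,0,0],"twist":0,"hand":0}]}}

```text
time: 19.4
tool_pos: [0.6242, 0.2524, 0.2182]
tool_rot: [0.001, 0.771, 0.637, 0.002]
contact_force: [-0.3, 0.4, -0.1]
gripper_width: 0.002
grasp_force: 0.2
```

{"op": "apply_moves", "data": {"targets": [{"translation":[-0.04,0,0],"twist":0,"hand":0},{"translation":[-0.04,0,0],"twist":0,"hand":0},{"translation":[-0.04,0,0],"twist":0,"hand":0}]}}

```text
time: 19.7
tool_pos: [0.6205, 0.24, 0.2149]
tool_rot: [-0.0, 0.771, 0.637, -0.001]
contact_force: [-0.1, 0.4, -0.3]
gripper_width: -0.001
grasp_force: 0.3
```

{"op": "apply_moves", "data": {"targets": [{"translation":[-0.04,0,0],"twist":0,"hand":0},{"translation":[-0.04,0,0],"twist":0,"hand":0},{"translation":[-0.04,0,0],"twist":0,"hand":0}]}}

```text
time: 20.0
tool_pos: [0.6184, 0.2282, 0.2155]
tool_rot: [-0.0, 0.771, 0.637, -0.0]
contact_force: [0.2, 1.0, -0.1]
gripper_width: -0.0
grasp_force: 0.2
```

```bash
python3 - <<'E'
from h import *
f=grab_frame("scene")
print([(np.round(d["point"],3).tolist(),round(d["score"],2)) for d in recognise("scene","lid")])
d=regions_of("scene","lid")[0];v,u=np.nonzero(d["pixels"]);print(len(u),u.min(),u.max(),v.min(),v.max(),"rightmost v",v[u>=u.max()-1].mean(),"topmost u",u[v<=v.min()+1].mean())
def edge(th,x,s=.175): return case2w([x,.079-np.cos(th)*s,.085+np.sin(th)*s])
for th in(2.0,1.8,1.6,1.5,1.3): print(th,np.round(proj("scene",edge(th,.132)),0),np.round(proj("scene",edge(th,-.132)),0))
print(state()["tool_pos"])
E
```

```text
[([0.632, 0.198, 0.193], 0.69)]
6554 356 449 130 278 rightmost v 239.2 topmost u 378.5
2.0 [472. 235.] [399. 127.]
1.8 [458. 238.] [386. 127.]
1.6 [441. 243.] [371. 130.]
1.5 [432. 247.] [363. 133.]
1.3 [413. 255.] [347. 140.]
[0.61851172 0.22824104 0.21556965]
```

{"op": "apply_moves", "data": {"targets": [{"translation":[-0.05,0,0],"twist":0,"hand":0},{"translation":[-0.05,0,0],"twist":0,"hand":0},{"translation":[-0.05,0,0],"twist":0,"hand":0},{"translation":[-0.05,0,0],"twist":0,"hand":0},{"translation":[-0.05,0,0],"twist":0,"hand":0},{"translation":[-0.05,0,0],"twist":0,"hand":0}]}}

```text
time: 20.75
tool_pos: [0.6129, 0.1987, 0.2157]
tool_rot: [0.0, 0.771, 0.637, -0.0]
contact_force: [0.5, 1.0, 0.1]
gripper_width: 0.002
grasp_force: 0.1
```

{"op": "apply_moves", "data": {"targets": [{"translation":[-0.06,0,0],"twist":0,"hand":0},{"translation":[-0.06,0,0],"twist":0,"hand":0},{"translation":[-0.06,0,0],"twist":0,"hand":0},{"translation":[-0.06,0,0],"twist":0,"hand":0},{"translation":[-0.06,0,0],"twist":0,"hand":0},{"translation":[-0.06,0,0],"twist":0,"hand":0},{"translation":[0,0,0],"twist":0,"hand":0}]}}

```text
time: 21.45
tool_pos: [0.6061, 0.163, 0.2157]
tool_rot: [0.0, 0.771, 0.637, -0.0]
contact_force: [-0.0, -0.1, -0.3]
gripper_width: 0.002
grasp_force: 0.0
```

```bash
cat >> h.py <<'E'
def lidmask():
    grab_frame("scene"); r=regions_of("scene","lid")
    for d in r[:2]:
        v,u=np.nonzero(d["pixels"]);print("lid",state()["time"],round(d["score"],2),len(u),u.min(),u.max(),v.min(),v.max(),"rightmost v",v[u>=u.max()-1].mean(),"topmost u",u[v<=v.min()+1].mean())
E
python3 -c "
from h import *
lidmask()"
```

```text
lid 21.55 0.72 1661 341 411 142 278 rightmost v 272.0 topmost u 342.7142857142857
lid 21.55 0.36 3050 131 191 337 401 rightmost v 365.0 topmost u 165.88235294117646
```

{"op": "apply_moves", "data": {"targets": [{"translation":[0,0,0],"twist":0,"hand":0},{"translation":[0,0,0],"twist":0,"hand":0},{"translation":[0,0,0],"twist":0,"hand":0},{"translation":[0,0,0],"twist":0,"hand":0},{"translation":[0,0,0],"twist":0,"hand":0},{"translation":[0,0,0],"twist":0,"hand":0}]}}

```text
time: 22.15
tool_pos: [0.6062, 0.1639, 0.2157]
tool_rot: [-0.0, 0.771, 0.637, -0.0]
contact_force: [-0.0, -0.1, 0.1]
gripper_width: 0.002
grasp_force: 0.0
```

```bash
python3 -c "
from h import *
lidmask()
t=case2w([0,-.08,0]);shift([t[0],t[1],.10]);print(t)"
```

```text
lid 22.25 0.89 5723 304 409 169 283 rightmost v 276.14285714285717 topmost u 308.5
t 22.25 tcp [0.6062 0.1639 0.2157] yaw 1.3818 tool shift mm [-1.313e+02  1.000e-01  1.157e+02] F [0.1 1.  0.6] w -0.002
[0.58164844 0.0349096  0.        ]
```

{"op": "apply_moves", "data": {"targets": [{"translation":[0,0,0],"twist":0,"hand":0},{"translation":[0,0,0],"twist":0,"hand":0},{"translation":[0,0,0],"twist":0,"hand":0},{"translation":[0,0,0],"twist":0,"hand":0},{"translation":[0,0,0],"twist":0,"hand":0},{"translation":[0,0,0],"twist":0,"hand":0},{"translation":[0,0,0],"twist":0,"hand":0},{"translation":[0,0,0],"twist":0,"hand":0}]}}

```text
time: 23.05
tool_pos: [0.6062, 0.1638, 0.2157]
tool_rot: [-0.0, 0.771, 0.637, -0.0]
contact_force: [-0.5, 0.4, -0.3]
gripper_width: 0.004
grasp_force: 0.0
```

{"op": "apply_moves", "data": {"targets": [{"translation":[-0.3,0,0],"twist":0,"hand":0},{"translation":[-0.35,0,0],"twist":0,"hand":0},{"translation":[-0.35,0,0],"twist":0,"hand":0},{"translation":[-0.34,0,0],"twist":0,"hand":0},{"translation":[0,0,0],"twist":0,"hand":0},{"translation":[0,0,0],"twist":0,"hand":0}]}}

```text
time: 23.65
tool_pos: [0.5811, 0.0319, 0.2159]
tool_rot: [-0.0, 0.771, 0.637, 0.0]
contact_force: [-0.5, 0.4, -0.3]
gripper_width: 0.002
grasp_force: 0.0
```

```bash
python3 -c "
from h import *
lidmask()
def edge(th,x,s=.175): return case2w([x,.079-np.cos(th)*s,.085+np.sin(th)*s])
for th in(.15,.05,0): print(th,proj('scene',edge(th,.132)),proj('scene',edge(th,-.132)))
t=case2w([0,-.083,0]);shift([t[0],t[1],.10])"
```

```text
lid 23.75 0.69 7690 287 407 180 305 rightmost v 276.92857142857144 topmost u 351.14285714285717
lid 23.75 0.16 1339 122 165 278 319 rightmost v 304.8095238095238 topmost u 143.33333333333334
0.15 (np.float64(334.11926407323966), np.float64(303.8958946711116)) (np.float64(287.05925843774656), np.float64(195.81854750535305))
0.05 (np.float64(332.32992365425804), np.float64(306.6260649918084)) (np.float64(286.3160725294458), np.float64(200.0061233449258))
0 (np.float64(331.75848446126184), np.float64(307.84633064781104)) (np.float64(286.21734565422526), np.float64(201.9731239382506))
t 23.75 tcp [0.5812 0.033  0.2158] yaw 1.3825 tool shift mm [-1.000e+00  1.000e-01  1.158e+02] F [ 1.5 -0.   0.5] w -0.0
```

{"op": "apply_moves", "data": {"targets": [{"translation":[-0.01,0,0.35],"twist":0,"hand":0},{"translation":[0,0,0.35],"twist":0,"hand":0},{"translation":[0,0,0.25],"twist":0,"hand":0},{"translation":[0,0,0.15],"twist":0,"hand":0},{"translation":[0,0,0],"twist":0,"hand":0},{"translation":[0,0,0],"twist":0,"hand":0}]}}

```text
time: 24.35
tool_pos: [0.5816, 0.0317, 0.1067]
tool_rot: [0.0, 0.77, 0.638, 0.0]
contact_force: [0.4, -0.0, 0.0]
gripper_width: 0.005
grasp_force: 0.0
```

{"op": "apply_moves", "data": {"targets": [{"translation":[0,0,0.04],"twist":0,"hand":0},{"translation":[0,0,0.04],"twist":0,"hand":0},{"translation":[0,0,0.04],"twist":0,"hand":0},{"translation":[0,0,0],"twist":0,"hand":0}]}}

```text
time: 24.75
tool_pos: [0.5805, 0.0312, 0.0932]
tool_rot: [-0.0, 0.771, 0.637, -0.0]
contact_force: [0.4, 0.1, -0.4]
gripper_width: -0.001
grasp_force: 0.0
```

{"op": "apply_moves", "data": {"targets": [{"translation":[0,0,0.02],"twist":0,"hand":0},{"translation":[0,0,0.02],"twist":0,"hand":0},{"translation":[0,0,0.02],"twist":0,"hand":0},{"translation":[0,0,0.02],"twist":0,"hand":0},{"translation":[0,0,0],"twist":0,"hand":0}]}}

```text
time: 25.25
tool_pos: [0.5805, 0.0313, 0.0852]
tool_rot: [-0.0, 0.771, 0.637, -0.0]
contact_force: [-0.0, -1.0, 0.4]
gripper_width: 0.003
grasp_force: 0.0
```

{"op": "apply_moves", "data": {"targets": [{"translation":[0,0,0.015],"twist":0,"hand":0},{"translation":[0,0,0.015],"twist":0,"hand":0},{"translation":[0,0,0],"twist":0,"hand":0}]}}

```text
time: 25.55
tool_pos: [0.5811, 0.0311, 0.0837]
tool_rot: [0.0, 0.771, 0.637, -0.0]
contact_force: [-3.2, -0.8, 5.3]
gripper_width: -0.009
grasp_force: 2.5
```

{"op": "apply_moves", "data": {"targets": [{"translation":[0,0,0.01],"twist":0,"hand":0},{"translation":[0,0,0.01],"twist":0,"hand":0},{"translation":[0,0,0],"twist":0,"hand":0}]}}

```text
time: 25.85
tool_pos: [0.5811, 0.031, 0.0826]
tool_rot: [0.0, 0.771, 0.637, -0.0]
contact_force: [-5.0, -1.0, 9.5]
gripper_width: -0.004
grasp_force: 4.6
```

{"op": "apply_moves", "data": {"targets": [{"translation":[0,0,0.01],"twist":0,"hand":0},{"translation":[0,0,0.01],"twist":0,"hand":0},{"translation":[0,0,0],"twist":0,"hand":0}]}}

```text
time: 26.15
tool_pos: [0.5811, 0.0308, 0.0812]
tool_rot: [0.0, 0.771, 0.637, -0.0]
contact_force: [-5.6, -0.6, 11.6]
gripper_width: 0.001
grasp_force: 5.7
```

{"op": "apply_moves", "data": {"targets": [{"translation":[0,0,0.01],"twist":0,"hand":0},{"translation":[0,0,0.01],"twist":0,"hand":0},{"translation":[0,0,0],"twist":0,"hand":0}]}}

```text
time: 26.45
tool_pos: [0.581, 0.0307, 0.0789]
tool_rot: [0.0, 0.771, 0.637, -0.001]
contact_force: [-5.3, -1.8, 10.2]
gripper_width: -0.0
grasp_force: 5.2
```

Easing now; flush is expected at about z 0.0755.

{"op": "apply_moves", "data": {"targets": [{"translation":[0,0,0.01],"twist":0,"hand":0},{"translation":[0,0,0.01],"twist":0,"hand":0},{"translation":[0,0,0],"twist":0,"hand":0}]}}

```text
time: 26.75
tool_pos: [0.5813, 0.0308, 0.0756]
tool_rot: [0.001, 0.771, 0.637, 0.0]
contact_force: [-0.8, -1.3, 1.7]
gripper_width: -0.002
grasp_force: 0.9
```

{"op": "apply_moves", "data": {"targets": [{"translation":[0,0,0.01],"twist":0,"hand":0},{"translation":[0,0,0],"twist":0,"hand":0},{"translation":[0,0,0],"twist":0,"hand":0}]}}

```text
time: 27.05
tool_pos: [0.5814, 0.0308, 0.0753]
tool_rot: [0.001, 0.771, 0.637, 0.0]
contact_force: [-3.8, -1.8, 9.3]
gripper_width: -0.002
grasp_force: 4.6
```

{"op": "apply_moves", "data": {"targets": [{"translation":[0,0,0.008],"twist":0,"hand":0},{"translation":[0,0,0],"twist":0,"hand":0},{"translation":[0,0,0],"twist":0,"hand":0}]}}

```text
time: 27.35
tool_pos: [0.5814, 0.0308, 0.0752]
tool_rot: [0.001, 0.771, 0.637, -0.0]
contact_force: [-5.1, -0.8, 11.7]
gripper_width: 0.001
grasp_force: 6.0
```

Hard stop reached. I'll back off slowly, then touch again lightly to check that the lid stays flush.

{"op": "apply_moves", "data": {"targets": [{"translation":[0,0,-0.03],"twist":0,"hand":0},{"translation":[0,0,-0.06],"twist":0,"hand":0},{"translation":[0,0,0],"twist":0,"hand":0},{"translation":[0,0,0],"twist":0,"hand":0},{"translation":[0,0,0],"twist":0,"hand":0}]}}

```text
time: 27.85
tool_pos: [0.5806, 0.0313, 0.0814]
tool_rot: [-0.0, 0.771, 0.637, -0.0]
contact_force: [0.7, -0.1, 0.2]
gripper_width: 0.001
grasp_force: 0.0
```

{"op": "apply_moves", "data": {"targets": [{"translation":[0,0,0.02],"twist":0,"hand":0},{"translation":[0,0,0.015],"twist":0,"hand":0},{"translation":[0,0,0],"twist":0,"hand":0}]}}

```text
time: 28.15
tool_pos: [0.5804, 0.0313, 0.0778]
tool_rot: [-0.0, 0.771, 0.637, -0.0]
contact_force: [0.2, 1.1, -0.1]
gripper_width: -0.006
grasp_force: 0.0
```

The tip at z 0.0778 is free, and the ajar lid was touched at 0.0838, so the catch holds. I'll retreat and hand in.

{"op": "apply_moves", "data": {"targets": [{"translation":[0,0,-0.1],"twist":0,"hand":0},{"translation":[0,0,-0.3],"twist":0,"hand":0},{"translation":[0,0,-0.4],"twist":0,"hand":0},{"translation":[0,0,-0.4],"twist":0,"hand":0},{"translation":[0,0,-0.2],"twist":0,"hand":0},{"translation":[0,0,0],"twist":0,"hand":0},{"translation":[0,0,0],"twist":0,"hand":0},{"translation":[0,0,0],"twist":0,"hand":0}]}}

```text
time: 28.95
tool_pos: [0.5798, 0.0313, 0.2165]
tool_rot: [-0.001, 0.771, 0.637, -0.001]
contact_force: [-0.3, -0.1, -0.6]
gripper_width: -0.0
grasp_force: 0.0
```

```bash
python3 -c "
from h import *
lidmask(); print(state()['contact_force']); print(job_done())"
```

```text
lid 29.05 0.58 7569 287 406 181 306 rightmost v 277.375 topmost u 350.6666666666667
[ 0.50324415  0.11607302 -0.82241416]
the job is handed in; nothing more can be done
None
```

I handed the job in at 29 s: the jar is seated in the hole and let go, the lid swung shut on its own and was pressed until the catch snapped, and the robot is clear; the hand-in returned no verdict, and in finding the fingertip height I pressed on the jar's cap with about 46 N (on the table, before the grasp; it did not move).

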